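# Set out the pen tray by length

### The arm

A 6-joint arm with a two-finger parallel gripper is mounted at the origin on a cart in front of the work surface, level with it; the furniture and walls round the work are solid. World frame = base frame: x ahead of the robot, y to its left, z up, the work surface at z = 0. Lengths are in mm, angles in rad, forces in N, time in s.
With the tool pointing down it reaches from about 350 to 975 mm from the base axis. Payload 7.1 kg.
Tool frame: the origin (TCP) lies on the front face of the gripper's body, between the roots of the fingers; the fingertips stand 80 mm ahead of it and the grasp point (between the pads) lies 61 mm ahead of it; z points along the fingers, y is the line along which they close (so a half turn about z gives the same grasp; the last joint's range is limited). The gripper opens to 88 mm and grips with 3 to 60 N. Pads are 20 mm wide; open, the fingers measure 115 mm over their backs; the gripper's body (75 mm by 178 mm) begins 61 mm behind the grasp point.
Start: joints at [1.104, 0.423, 1.63, -0, 1.089, -0.019], TCP at [270.582, 563.374, 302.675] pointing down, gripper open.
Joint ranges: [-3, 3], [-0.9, 2.11], [0.09, 2.58], [-1.31, 4.45], [0.11, 2.69], [-2.54, 2.54]. Speed limits (rad/s): [2.39, 2.39, 3.01, 3.14, 3.14, 3.14].

### API

Orientations are given as a rotation vector (axis times angle).
In Python, from workcell import readout, vision, close_job gives the robot as it stands.
- The arm moves only by the tool servo_tool, never from a script. Its argument "plan" is a list that holds one entry, the list of rows, each a list of 7 numbers: the gripper command: -1 is fully open, 1 is shut, values between are in proportion, then the shift along the world's x, y, z in units of 40 mm (1.0 is 40 mm), then the turn, a rotation vector about the world's x, y, z in units of 5 degrees (1.0 is 5 degrees). A call has 1 to 5 rows; each row shifts and turns the commanded pose from where the row before left it; what a row does not reach is not made up. A row lasts 1/12 s, in which the tool goes at most 41.7 mm and 7.16 degrees, less where a joint would pass 70% of its speed; a pose out of reach is approached as far as the arm can. A call is refused whole if a number of a shift passes 1 or a number of a turn 1, either way. A call with a gripper value outside its range is refused whole. The fingers move at their own pace and stop on an object; the grip force is fixed at half the most. Time passes only in rows, so rows that do not move let the fingers close. It gives the time, the measured TCP pose, the force, the opening and the grip force at its end, in the units of the state.
- readout.get_obs(): the state, without advancing time (a new reading comes with each control period).
- vision.get_image(name): name is "side" or "top" or "wrist"; returns the picture (420x560x3 uint8, red, green, blue); there is no depth.
- vision.camera_params(name): a dict with "fx", "fy", "cx", "cy" (pixels), "rvec" (rotation vector, rad) and "tvec" (3), from world to camera coordinates, as OpenCV has them; the wrist camera has in their place "hand_eye" (4x4, takes a point from camera to tool coordinates, whose origin is the TCP and whose axes are the flange's). Camera axes: x right, y down, z forward; pixel columns grow to the right and rows downward; lengths in mm; the calibration is good to about 2 mm. A picture is of the moment at which its call begins: read the wrist's pose just before it. camera_params takes no time and is no camera call.
- close_job(): hands the job in; it is judged then, once.
The state is a dict: "t": time; "qpos": joint angles; "qvel": joint speeds; "joint_torque": joint torques, N m; "ee_pos": TCP position; "orientation": TCP orientation; "ft_force": force on the tool from outside, world axes, zero at the start; "moment": the same for the moment, N m; "width": finger opening in mm; "grasp_force": force on a finger pad.
Only numpy, scipy, OpenCV 4.12 (cv2) and the standard library are available. Lean on these libraries where they do the work, as an engineer would, in place of code of your own. Each camera call takes 0.05 s, during which the arm holds its last target. There are 200 camera calls.

### The job

Set out the pen tray with the things that lie on the near part of the desk, to the left of the tray: lay the black fountain pen, the red stick of sealing wax and the pink eraser in its three green lanes in order of length, the longest in the lane beside the brass fork and the shortest in the lane beside the black fork, each lying lengthwise along the middle of its lane and centred in it end to end. Last of all, when all three lie in the tray, bring the letter opener and lay it across above them, resting in both forks and centred between them, handle to either side. Leave the battery and the ink bottle where they are.

Things in the scene. Friction and masses are not known exactly. Their poses are not given: they have to be found in the camera images.
- pen_tray: fixed dark wood tray with three bright green lanes, 190 (x) by 214 mm (y). Origin: centre of its underside, on the desk. Flat floor 8 mm above it; only the ends at x = +-92 mm have a lip, 12 mm above the desk. Lanes: flush strips 30 mm wide, 170 long, along tray x, centred at x = 0 and y = -50, 0, +50 mm. Place and yaw vary.
- brass_fork: yellow brass fork fixed at one end of the tray's row of lanes, 90 mm from the tray's origin along tray +y or -y (the ends swap). 46 x 12 mm, 36 mm high; saddle 24 mm above the tray floor (32 above the desk), 8 mm thick, between prongs 30 mm apart that rise 12 mm more. Origin: middle of its underside, on the tray floor. Lane beside it: the longest thing.
- black_fork: black fork fixed at one end of the tray's row of lanes, 90 mm from the tray's origin along tray +y or -y (the ends swap). 46 x 12 mm, 36 mm high; saddle 24 mm above the tray floor (32 above the desk), 8 mm thick, between prongs 30 mm apart that rise 12 mm more. Origin: middle of its underside, on the tray floor. Lane beside it: the shortest.
- fountain_pen: black fountain pen lying on the near part of the desk left of the tray (other pens, farther back than 0.75 m from the robot, are fixed and not meant), the longest of the three: 138 mm long along its y, 12 mm wide (x), 12 mm high. Origin: centre of its underside; it is gripped across its 12 mm at the middle. Does not roll.
- wax_stick: bright red stick of sealing wax on the near part of the desk left of the tray (not the one far back), the middle one in length: 90 mm long along its y, 11 mm wide (x), 11 mm high. Origin: centre of its underside. Does not roll.
- eraser: pink eraser lying on the desk, the shortest: 44 mm long along its y, 20 mm wide (x), 11 mm high. Origin: centre of its underside.
- letter_opener: flat letter opener, 220 mm long along its x, 9 high: dark handle rod 9 mm thick, x = -110 to -51 mm; brass guard 24 mm wide (y) at x = -48; steel blade x = -45 to +110, 12 mm wide, 3 thick, its underside 2 mm above the desk. Origin: middle of its length, on the desk. Mass centre close to the guard (about x = -35 mm): grip across the guard's flat ends there; the blade is wedge-shaped and slips.
- battery: small black and orange battery cell lying on the desk, 50 mm long (y), 15 mm thick, a bystander on the desk: not to be moved. Origin: centre of its underside.
- ink_bottle: dark blue square ink bottle with a black cap, near the things to be moved (not the one far back), 52 x 52 x 62 mm, a bystander on the desk: not to be moved. Origin: centre of its underside.
Things that resemble listed ones, but are neither listed nor needed, are in the scene too. Leave any turquoise look-alike of the eraser alone.

How it is judged:
By the outcome, as a careful person would: the job done as asked, in the order asked, and still so for the second after the job is handed in, with the robot touching nothing.
It also fails if it takes over 96 s, if anything falls off the work surface, if the arm or the gripper's body presses on something with over 40 N, if the wrist force passes 120 N, or if a joint passes its speed limit or range.

## Working session

There is one attempt and no reset: what is moved stays moved. The work goes in short steps, Python scripts to look and compute and a tool call to move; the robot and the scene stay as the last step left them, time stands still between calls to the robot, and variables do not carry over. Pictures are saved under pics/ and viewed, at most 14 in all, crops included, and the job is handed in when it is done.

Besides the shell and the picture viewer there is one more tool, called after "Request:" by a JSON object that holds its "api" and its "payload", one argument or row to a line. servo_tool: Moves the arm, as the interface text tells. Its arguments: {"type":"object","properties":{"plan":{"type":"array"}},"required":["plan"]}

```bash
ls; mkdir -p pics; python3 - <<'E'
from workcell import readout, vision
import cv2
o=readout.get_obs();print(o)
for n in("top","side","wrist"):
    p=vision.camera_params(n);print(n,p)
    im=vision.get_image(n);cv2.imwrite(f"pics/{n}0.png",im[:,:,::-1])
E
```

```text
pics
{'t': 0.0, 'qpos': array([ 1.10398532e+00,  4.23800515e-01,  1.63065974e+00, -3.52790285e-06,
        1.08858945e+00, -1.90101590e-02]), 'qvel': array([ 0.00056181, -0.00086764, -0.00023943, -0.00201565, -0.00019814,
        0.00029026]), 'joint_torque': array([ 6.19449247e-05, -5.44611526e+01, -2.73668754e+01,  6.43429253e-02,
        2.26765859e-02, -1.36743847e-04]), 'ee_pos': array([270.41025106, 563.01074978, 301.93867254]), 'orientation': array([-6.97461718e-01, -3.06283590e+00,  2.22247156e-03]), 'ft_force': array([0.48459706, 0.08721171, 0.19913667]), 'moment': array([-0.0112173 ,  0.03054074,  0.06259911]), 'grasp_force': 0.0, 'width': 87.61831703197505}
top {'fx': 434.93502413519013, 'fy': 434.93502413519013, 'cx': 267.48775304878774, 'cy': 210.58691278211913, 'rvec': array([ 2.16046693, -2.17007215,  0.14624842]), 'tvec': array([255.90753692, 449.4212085 , 857.02184993])}
side {'fx': 523.8783223435131, 'fy': 523.8783223435131, 'cx': 283.2192393645119, 'cy': 211.39499662471113, 'rvec': array([ 0.58213228, -2.70303136,  1.1602724 ]), 'tvec': array([ 530.26636879,    8.06874007, 1180.77681662])}
wrist {'fx': 345.595532358873, 'fy': 345.595532358873, 'cx': 280.1484033402875, 'cy': 207.34909666243507, 'hand_eye': array([[ 5.20927551e-04, -9.53058128e-01, -3.02786945e-01,
         8.41991644e+01],
       [ 9.99999850e-01,  4.45896187e-04,  3.16930734e-04,
        -3.98553296e-01],
       [-1.67041868e-04, -3.02787065e-01,  9.53058217e-01,
        -8.20409303e+01],
       [ 0.00000000e+00,  0.00000000e+00,  0.00000000e+00,
         1.00000000e+00]])}
```

View pics/top0.png

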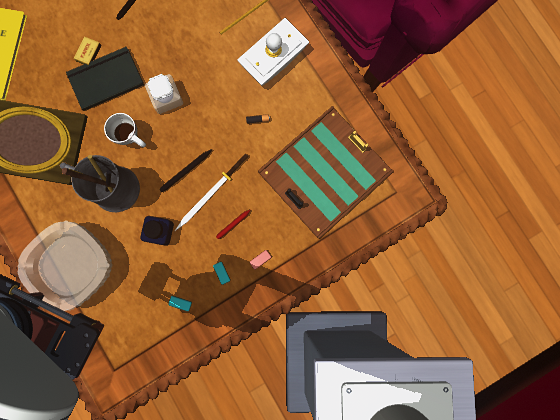

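View pics/side0.png

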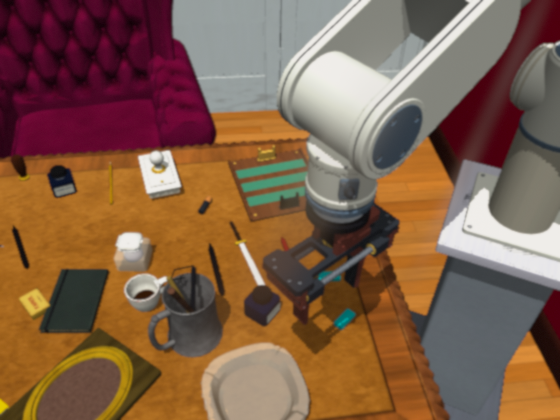

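The top view shows the pen at about (187,170), the opener from (178,228) to (247,157) with its guard near (227,178), the wax at (234,223), the eraser at (261,259), the ink bottle at (157,230) and the battery at (258,119). The tray is centred near (326,172), with the brass fork at (359,141) and the black fork at (294,198). In the side view the arm hides the eraser and wax.

```bash
cat > h.py <<'E'
import numpy as np, cv2
from workcell import readout, vision
from scipy.spatial.transform import Rotation as R
def grab(n,save=None):
    o=readout.get_obs(); im=vision.get_image(n); p=vision.camera_params(n)
    if n=="wrist":
        T=np.eye(4);T[:3,:3]=R.from_rotvec(o['orientation']).as_matrix();T[:3,3]=o['ee_pos']
        M=T@p['hand_eye'];C,A=M[:3,3],M[:3,:3]
    else:
        Rm=R.from_rotvec(p['rvec']).as_matrix();A=Rm.T;C=-A@p['tvec']
    if save: cv2.imwrite(f"pics/{save}.png",im[:,:,::-1])
    return im,(p,C,A)
def ray(cam,uv,z):
    p,C,A=cam; uv=np.atleast_2d(np.asarray(uv,float))
    d=np.c_[(uv[:,0]-p['cx'])/p['fx'],(uv[:,1]-p['cy'])/p['fy'],np.ones(len(uv))]@A.T
    return (C+d*((z-C[2])/d[:,2])[:,None])[:,:2]
def proj(cam,P):
    p,C,A=cam; q=(np.atleast_2d(P)-C)@A
    return np.c_[q[:,0]/q[:,2]*p['fx']+p['cx'],q[:,1]/q[:,2]*p['fy']+p['cy']]
def blobs(mask,amin):
    n,l,s,c=cv2.connectedComponentsWithStats(mask.astype(np.uint8),connectivity=8)
    return [np.argwhere(l==i)[:,::-1] for i in range(1,n) if s[i,4]>=amin]
def box(cam,px,z):
    """centre, (long,short), yaw deg of long axis, on plane z"""
    P=ray(cam,px,z).astype(np.float32);(c,s,a)=cv2.minAreaRect(P)
    if s[0]<s[1]: s=s[::-1];a+=90
    return np.round(c,1),np.round(s,1),round((a+90)%180-90,1)
def masks(im):
    H,S,V=[x.astype(int) for x in cv2.split(cv2.cvtColor(im,cv2.COLOR_RGB2HSV))]
    r,g,b=[im[...,i].astype(int) for i in range(3)]
    return dict(green=(H>65)&(H<85)&(S>100)&(V>80),red=((H<5)|(H>174))&(S>180)&(V>80),
      pink=((H<8)|(H>165))&(S>50)&(S<160)&(V>180),black=V<45,steel=(S<50)&(V>130))
E
python3 - <<'E'
from h import *
im,cam=grab("top")
print(cam[1]); m=masks(im)
roi=np.zeros(im.shape[:2],bool);roi[100:275,150:400]=1
for k,z in dict(green=8,red=8,pink=11,black=9,steel=4).items():
    for b in blobs(m[k]&roi,30): print(k,len(b),b.mean(0).round(),*box(cam,b,z))
print(ray(cam,[[227,178],[178,228],[247,157]],4), ray(cam,[[359,141],[294,198]],35))
E
```

```text
[343.89650939 266.24443278 901.55622909]
green 1065 [343. 156.] [569.7  94.4] [168.4  28.8] 41.4
green 1089 [326. 171.] [536.5 131.9] [168.9  28.9] 41.5
green 1101 [308. 187.] [503.4 169.4] [168.8  28.8] 41.5
red 182 [233. 224.] [426.2 324.8] [86.2  9.4] -49.7
pink 169 [261. 258.] [353.1 269.3] [40.3 18.5] -54.3
black 321 [184. 171.] [538.6 423.8] [134.7  11.2] -50.2
black 102 [294. 199.] [478.1 198.1] [46.1 13.6] 41.9
black 430 [161. 230.] [411.3 471.6] [53.4 47.4] -0.3
steel 352 [201. 202.] [469.9 392.2] [148.  12.] -43.6
[[522.27418947 338.09943531]
 [417.64925688 438.45285331]
 [567.20210989 296.23082676]] [[592.64823372  65.38408421]
 [474.77077989 200.45541287]]
```

Request:
{"api": "servo_tool", "payload": {
  "plan": [
    [[-1,0.75,-0.89,0,0,0,-0.8],[-1,0.75,-0.89,0,0,0,-0.8],[-1,0.75,-0.89,0,0,0,-0.8]]
  ]
}}

```text
t: 0.45
ee_pos: [351.3, 466.9, 302.4]
orientation: [-1.016, -2.973, 0.001]
ft_force: [1.1, -0.4, 0.4]
width: 87.7
grasp_force: 0.0
```

Request:
{"api": "servo_tool", "payload": {
  "plan": [
    [[-1,0.75,-0.89,0,0,0,-0.8],[-1,0.75,-0.89,0,0,0,-0.8],[-1,0.75,-0.89,0,0,0,-0.8],[-1,0,0,0,0,0,0],[-1,0,0,0,0,0,0]]
  ]
}}

```text
t: 0.87
ee_pos: [432.9, 370.6, 302.6]
orientation: [-1.324, -2.849, 0.0]
ft_force: [0.5, 0.3, -0.3]
width: 87.9
grasp_force: 0.0
```

```bash
python3 - <<'E'
from h import *
o=readout.get_obs();print(o['ee_pos'],o['orientation'],o['qpos'])
im,cam=grab("wrist","w1");m=masks(im);print(cam[1])
for k,z in dict(green=8,red=8,pink=11,black=9,steel=4).items():
    for b in blobs(m[k],150): print(k,len(b),b.mean(0).round(),*box(cam,b,z))
E
```

```text
[432.9069411  370.56513932 302.61800933] [-1.32436170e+00 -2.84863654e+00  1.82703845e-04] [ 6.87044512e-01  3.42864155e-01  1.75388416e+00  9.75851610e-05
  1.04501406e+00 -1.34322524e-02]
[378.24988006 434.29103523 384.66654328]
green 2104 [232. 329.] [511.2 175.6] [148.3  29.4] 41.5
green 2089 [227. 391.] [569.8  93.7] [168.9  29.5] 41.5
red 592 [250. 200.] [425.9 324.5] [88.   9.9] -49.6
pink 600 [168. 198.] [352.  269.9] [42.8 18. ] -55.0
black 5492 [522.  51.] [539.1 613.8] [109.4  82.2] -36.1
black 4022 [455.  76.] [498.3 566.7] [103.3  90.8] -41.1
black 1897 [333.  88.] [412.3 477.7] [54.5 53.7] -10.8
black 1061 [382. 192.] [534.1 428.1] [123.9  11.6] -50.0
black 181 [534. 153.] [628.1 567.1] [25.9 15.8] 2.2
black 22711 [271. 342.] [561.4 194. ] [763.3 262.1] 40.3
black 674 [217. 307.] [480.2 188.2] [53.  32.8] 42.4
black 381 [548. 401.] [921.6 358.6] [69.  42.2] 79.7
steel 1270 [318. 180.] [468.5 393.5] [152.7  13. ] -42.6
steel 1569 [521. 176.] [633. 545.] [90.2 71.4] 53.9
steel 2075 [529. 271.] [741.  473.4] [83.9 53.5] 18.1
steel 406 [268. 353.] [588.2 187.7] [485.6   1.6] 40.1
steel 3205 [275. 364.] [595.9 168.7] [521.3  16.5] 39.9
steel 838 [407. 402.] [778.7 242.1] [66.5 41.4] -46.6
```

View pics/w1.png

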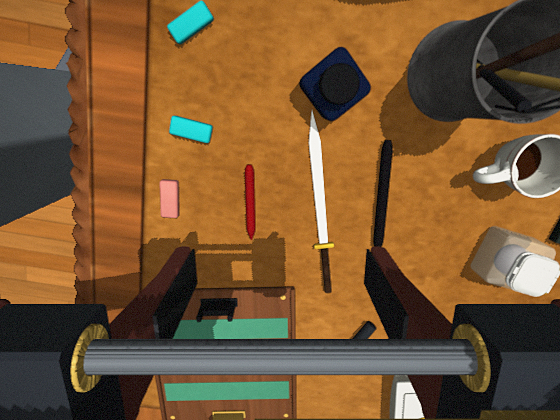

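The wrist view shows the eraser at (169,199), the wax at (250,200) and the blade at (318,180) with its guard at (324,246). The pen's upper part is at (385,190), with its lower end hidden by a finger. Positions agree with the top view to about 1 mm. I'll start with the eraser.

Request:
{"api": "servo_tool", "payload": {
  "plan": [
    [[0.1,-0.5,-0.63,-0.7,0,0,-0.24],[0.1,-0.5,-0.63,-0.7,0,0,-0.24],[0.1,-0.5,-0.63,-0.7,0,0,-0.24],[0.1,-0.5,-0.63,-0.7,0,0,-0.24],[0.1,0,0,0,0,0,0]]
  ]
}}

```text
t: 1.33
ee_pos: [345.7, 268.9, 188.6]
orientation: [-1.432, -2.789, 0.021]
ft_force: [-0.7, -0.8, -1.1]
width: 57.7
grasp_force: 0.0
```

Request:
{"api": "servo_tool", "payload": {
  "plan": [
    [[0.1,0.05,0.005,-0.7,0,0,0],[0.1,0.05,0.005,-0.7,0,0,0],[0.1,0.05,0.005,-0.7,0,0,0],[0.1,0,0,0,0,0,0],[0.1,0,0,0,0,0,0]]
  ]
}}

```text
t: 1.75
ee_pos: [358.6, 275.0, 108.6]
orientation: [-1.434, -2.794, 0.004]
ft_force: [0.5, 0.2, -0.1]
width: 39.3
grasp_force: 0.0
```

Request:
{"api": "servo_tool", "payload": {
  "plan": [
    [[0.1,-0.15,-0.135,-0.2,0,0,0],[0.1,0,0,-0.44,0,0,0],[0.1,0,0,0,0,0,0],[0.1,0,0,0,0,0,0]]
  ]
}}

```text
t: 2.08
ee_pos: [353.7, 269.7, 84.8]
orientation: [1.436, 2.794, 0.001]
ft_force: [0.5, -0.0, -0.0]
width: 39.6
grasp_force: 0.0
```

Request:
{"api": "servo_tool", "payload": {
  "plan": [
    [[1,0,0,0,0,0,0],[1,0,0,0,0,0,0],[1,0,0,0,0,0,0],[1,0,0,0,0,0,0],[1,0,0,0,0,0,0]]
  ]
}}

```text
t: 2.5
ee_pos: [354.0, 269.3, 84.5]
orientation: [1.437, 2.793, 0.002]
ft_force: [-1.6, 0.3, 7.4]
width: 19.1
grasp_force: 30.0
```

Request:
{"api": "servo_tool", "payload": {
  "plan": [
    [[1,0,0,0.25,0,0,0],[1,0,0,0.5,0,0,0],[1,0,0,0.5,0,0,0],[1,0.26,-0.18,0.5,0,0,-0.99],[1,0.26,-0.18,0,0,0,-0.99]]
  ]
}}

```text
t: 2.92
ee_pos: [375.5, 255.3, 157.2]
orientation: [1.676, 2.655, 0.007]
ft_force: [0.9, 0.6, -0.5]
width: 19.7
grasp_force: 30.0
```

Request:
{"api": "servo_tool", "payload": {
  "plan": [
    [[1,0.214,-0.143,0,0,0,-0.99],[1,0.214,-0.143,0,0,0,-0.99],[1,0.214,-0.143,0,0,0,-0.99],[1,0.214,-0.143,0,0,0,-0.99],[1,0.214,-0.143,0,0,0,-0.99]]
  ]
}}

```text
t: 3.33
ee_pos: [417.5, 225.5, 154.4]
orientation: [2.209, 2.234, 0.0]
ft_force: [-0.2, -0.1, -0.3]
width: 19.7
grasp_force: 30.0
```

Request:
{"api": "servo_tool", "payload": {
  "plan": [
    [[1,0.214,-0.143,0,0,0,-0.99],[1,0.214,-0.143,0,0,0,-0.99],[1,0.214,-0.143,0,0,0,-0.99],[1,0.214,-0.143,0,0,0,-0.99],[1,0.214,-0.143,0,0,0,-0.99]]
  ]
}}

```text
t: 3.75
ee_pos: [460.3, 196.9, 154.4]
orientation: [2.636, 1.709, 0.0]
ft_force: [-1.0, 0.1, 0.1]
width: 19.4
grasp_force: 30.0
```

Request:
{"api": "servo_tool", "payload": {
  "plan": [
    [[1,0.214,-0.143,0,0,0,-0.99],[1,0.214,-0.143,0,0,0,-0.99],[1,0.214,-0.143,0,0,0,-0.99],[1,0.214,-0.143,0,0,0,-0.99],[1,0.214,-0.143,0,0,0,-0.99]]
  ]
}}

```text
t: 4.17
ee_pos: [503.0, 168.3, 154.4]
orientation: [2.941, 1.104, 0.0]
ft_force: [0.4, -0.6, 0.3]
width: 19.3
grasp_force: 30.0
```

Request:
{"api": "servo_tool", "payload": {
  "plan": [
    [[1,0,0,0,0,0,0],[1,0,0,0,0,0,0]]
  ]
}}

```text
t: 4.33
ee_pos: [502.8, 168.5, 154.2]
orientation: [-2.938, -1.113, -0.0]
ft_force: [-0.2, -0.6, 0.2]
width: 19.7
grasp_force: 30.0
```

```bash
cat >> h.py <<'E'
def goto(x,y,z,psi):
    """shift and turn, in move units, from the present pose to a tool-down pose with closing line at psi deg"""
    o=readout.get_obs();r=R.from_rotvec(o['orientation'])
    c,s=np.cos(np.radians(psi)),np.sin(np.radians(psi))
    best=None
    for k in(1,-1):
        yv=k*np.array([c,s,0]);zv=np.array([0,0,-1.]);M=np.c_[np.cross(yv,zv),yv,zv]
        w=(R.from_matrix(M)*r.inv()).as_rotvec(degrees=True)/5
        if best is None or np.linalg.norm(w)<np.linalg.norm(best): best=w
    print('shift',((np.array([x,y,z])-o['ee_pos'])/40).round(3),'turn',best.round(3),'q6',o['qpos'][5].round(2),'at',o['ee_pos'].round(1))
E
python3 - <<'E'
from h import *
im,cam=grab("wrist","w2");m=masks(im)
for k,z in dict(green=8,pink=15).items():
    for b in blobs(m[k],150): print(k,len(b),b.mean(0).round(),*box(cam,b,z))
goto(503.4,169.4,92.8,-48.5)
E
```

```text
green 5805 [281. 159.] [526.9 189.9] [104.7  29.6] 41.7
green 8789 [354. 194.] [543.  137.4] [150.1  29.6] 41.5
green 9035 [427. 196.] [572.3  96.3] [160.7  29.8] 41.5
green 674 [281. 315.] [450.4 121.9] [29.2 28.2] -48.5
pink 692 [279. 240.] [492.6 160.8] [25.9 18.7] -47.6
shift [ 0.027  0.018 -1.529] turn [ 0.    -0.004 -0.005] q6 1.15 at [502.3 168.7 154. ]
```

View pics/w2.png

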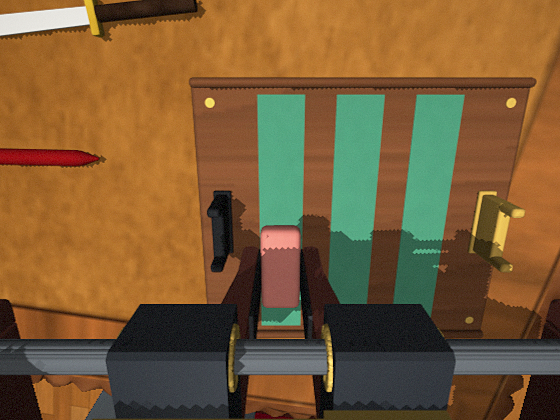

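The view shows the eraser held over the black-fork lane (black fork at (222,230), brass at (495,230)), aligned with it at (280,270). Lower and release.

Request:
{"api": "servo_tool", "payload": {
  "plan": [
    [[1,0.027,0.018,-0.5,0,0,0],[1,0,0,-0.5,0,0,0],[1,0,0,-0.4,0,0,0],[1,0,0,-0.12,0,0,0],[1,0,0,0,0,0,0]]
  ]
}}

```text
t: 4.8
ee_pos: [502.6, 169.6, 92.0]
orientation: [-2.937, -1.113, 0.004]
ft_force: [0.8, -0.1, 0.4]
width: 19.9
grasp_force: 30.0
```

Request:
{"api": "servo_tool", "payload": {
  "plan": [
    [[0.32,0,0,0,0,0,0],[0.32,0,0,0,0,0,0],[0.32,0,0,0,0,0,0],[0.32,0,0,0,0,0,0]]
  ]
}}

```text
t: 5.13
ee_pos: [504.1, 169.6, 93.5]
orientation: [2.939, 1.111, 0.002]
ft_force: [0.9, -0.2, 0.1]
width: 30.3
grasp_force: 0.0
```

Request:
{"api": "servo_tool", "payload": {
  "plan": [
    [[0.32,0,0,0.3,0,0,0],[0.32,0,0,0.9,0,0,0],[0.32,0,0,0.8,0,0,0],[0.1,0,0,0,0,0,0],[0.1,0,0,0,0,0,0]]
  ]
}}

```text
t: 5.55
ee_pos: [505.0, 169.8, 175.5]
orientation: [2.939, 1.11, 0.008]
ft_force: [0.4, 0.0, -0.6]
width: 38.3
grasp_force: 0.0
```

```bash
python3 - <<'E'
from h import *
im,cam=grab("top");m=masks(im)
for b in blobs(m['pink'],60): print(len(b),*box(cam,b,19))
goto(426,324.6,140,40.4)
E
```

```text
shift [-1.952  3.877 -0.852] turn [-2.5000e-02  1.3000e-02  1.7801e+01] q6 1.15 at [504.1 169.5 174.1]
```

Request:
{"api": "servo_tool", "payload": {
  "plan": [
    [[0.1,-0.11,0.215,0,0,0,0.99],[0.1,-0.11,0.215,0,0,0,0.99],[0.1,-0.11,0.215,0,0,0,0.99],[0.1,-0.11,0.215,0,0,0,0.99],[0.1,-0.11,0.215,0,0,0,0.99]]
  ]
}}

```text
t: 6.02
ee_pos: [480.7, 212.4, 171.6]
orientation: [-2.629, -1.72, 0.004]
ft_force: [-0.5, 0.5, 0.6]
width: 39.7
grasp_force: 0.0
```

Request:
{"api": "servo_tool", "payload": {
  "plan": [
    [[0.1,-0.11,0.215,0,0,0,0.99],[0.1,-0.11,0.215,0,0,0,0.99],[0.1,-0.11,0.215,0,0,0,0.99],[0.1,-0.11,0.215,0,0,0,0.99],[0.1,-0.11,0.215,0,0,0,0.99]]
  ]
}}

```text
t: 6.43
ee_pos: [458.7, 255.4, 171.6]
orientation: [-2.199, -2.243, 0.004]
ft_force: [0.6, -0.4, 0.2]
width: 39.4
grasp_force: 0.0
```

Request:
{"api": "servo_tool", "payload": {
  "plan": [
    [[0.1,-0.11,0.215,0,0,0,0.99],[0.1,-0.11,0.215,0,0,0,0.99],[0.1,-0.11,0.215,0,0,0,0.99],[0.1,-0.11,0.215,0,0,0,0.99],[0.1,-0.11,0.215,0,0,0,0.99]]
  ]
}}

```text
t: 6.85
ee_pos: [436.8, 298.3, 171.5]
orientation: [-1.667, -2.662, 0.004]
ft_force: [0.1, -0.2, 0.3]
width: 39.5
grasp_force: 0.0
```

Request:
{"api": "servo_tool", "payload": {
  "plan": [
    [[0.1,-0.11,0.215,-0.3,0,0,0.99],[0.1,-0.11,0.215,-0.3,0,0,0.99],[0.1,-0.11,0.215,-0.25,0,0,0.99],[0.1,0,0,0,0,0,0],[0.1,0,0,0,0,0,0]]
  ]
}}

```text
t: 7.27
ee_pos: [423.7, 323.8, 137.6]
orientation: [-1.317, -2.851, 0.005]
ft_force: [-0.7, -0.5, 0.4]
width: 39.7
grasp_force: 0.0
```

```bash
python3 - <<'E'
from h import *
goto(426,324.6,84,40.4)
im,cam=grab("top");m=masks(im)
for b in blobs(m['pink'],60): print(len(b),*box(cam,b,19))
E
```

```text
shift [ 0.059  0.02  -1.339] turn [ 0.023 -0.03  -0.002] q6 -0.07 at [423.7 323.8 137.6]
95 [508.9 176.6] [24.9 17.8] 44.0
```

Request:
{"api": "servo_tool", "payload": {
  "plan": [
    [[0.1,0.059,0.02,-0.5,0.023,-0.03,0],[0.1,0,0,-0.5,0,0,0],[0.1,0,0,-0.34,0,0,0],[0.1,0,0,0,0,0,0],[0.1,0,0,0,0,0,0]]
  ]
}}

```text
t: 7.73
ee_pos: [427.0, 324.5, 85.2]
orientation: [1.318, 2.851, 0.003]
ft_force: [0.6, -0.4, -0.3]
width: 39.3
grasp_force: 0.0
```

Request:
{"api": "servo_tool", "payload": {
  "plan": [
    [[1,0,0,0,0,0,0],[1,0,0,0,0,0,0],[1,0,0,0,0,0,0],[1,0,0,0,0,0,0],[1,0,0,0,0,0,0]]
  ]
}}

```text
t: 8.15
ee_pos: [427.2, 325.2, 85.8]
orientation: [1.315, 2.851, 0.006]
ft_force: [-0.3, -0.6, 3.0]
width: 11.1
grasp_force: 30.0
```

Request:
{"api": "servo_tool", "payload": {
  "plan": [
    [[1,0,0,0,0,0,0],[1,0,0,0.3,0,0,0],[1,0,0,0.8,0,0,0],[1,0,0,0.8,0,0,0],[1,0,0,0,0,0,0]]
  ]
}}

```text
t: 8.57
ee_pos: [429.1, 326.7, 166.7]
orientation: [1.313, 2.848, 0.016]
ft_force: [1.3, 1.3, -0.1]
width: 10.6
grasp_force: 30.0
```

```bash
python3 - <<'E'
from h import *
goto(536.5,131.9,162,-48.5)
E
```

```text
shift [ 2.684 -4.869 -0.118] turn [  0.02    0.143 -17.799] q6 -0.08 at [429.1 326.7 166.7]
```

Request:
{"api": "servo_tool", "payload": {
  "plan": [
    [[1,0.151,-0.268,0,0,0,-0.99],[1,0.151,-0.268,0,0,0,-0.99],[1,0.151,-0.268,0,0,0,-0.99],[1,0.151,-0.268,0,0,0,-0.99],[1,0.151,-0.268,0,0,0,-0.99]]
  ]
}}

```text
t: 8.98
ee_pos: [457.2, 270.9, 161.6]
orientation: [1.9, 2.499, 0.004]
ft_force: [-0.0, -0.3, -0.7]
width: 10.8
grasp_force: 30.0
```

Request:
{"api": "servo_tool", "payload": {
  "plan": [
    [[1,0.151,-0.268,0,0,0,-0.99],[1,0.151,-0.268,0,0,0,-0.99],[1,0.151,-0.268,0,0,0,-0.99],[1,0.151,-0.268,0,0,0,-0.99],[1,0.151,-0.268,0,0,0,-0.99]]
  ]
}}

```text
t: 9.4
ee_pos: [487.5, 217.3, 161.5]
orientation: [2.391, 2.033, 0.003]
ft_force: [0.5, -0.5, -0.3]
width: 10.6
grasp_force: 30.0
```

Request:
{"api": "servo_tool", "payload": {
  "plan": [
    [[1,0.151,-0.268,0,0,0,-0.99],[1,0.151,-0.268,0,0,0,-0.99],[1,0.151,-0.268,0,0,0,-0.99],[1,0.151,-0.268,0,0,0,-0.99],[1,0.151,-0.268,0,0,0,-0.99]]
  ]
}}

```text
t: 9.82
ee_pos: [517.6, 163.7, 161.5]
orientation: [2.771, 1.473, 0.002]
ft_force: [1.1, 0.7, -0.2]
width: 10.1
grasp_force: 30.0
```

Request:
{"api": "servo_tool", "payload": {
  "plan": [
    [[1,0.151,-0.268,0,0,0,-0.99],[1,0.151,-0.268,0,0,0,-0.99],[1,0.151,-0.268,0,0,0,-0.99],[1,0,0,0,0,0,0],[1,0,0,0,0,0,0]]
  ]
}}

```text
t: 10.23
ee_pos: [535.6, 131.8, 161.4]
orientation: [2.935, 1.111, 0.001]
ft_force: [-0.7, 0.5, -0.6]
width: 10.7
grasp_force: 30.0
```

```bash
python3 - <<'E'
from h import *
im,cam=grab("wrist","w3");m=masks(im)
for k,z in dict(green=8,pink=19,red=75).items():
    for b in blobs(m[k],150): print(k,len(b),b.mean(0).round(),*box(cam,b,z))
goto(536.5,131.9,94,-48.5)
E
```

```text
green 6800 [211. 189.] [508.4 173.4] [154.8  29.9] 41.5
green 5105 [281. 156.] [559.  151.6] [108.   29.4] 41.5
green 8638 [352. 196.] [574.5  98.5] [155.   29.6] 41.5
pink 1546 [207. 222.] [502.7 170. ] [42.5 18.2] 41.4
red 2520 [280. 254.] [532.1 129.4] [91.8 10.2] 41.0
shift [ 0.029 -0.007 -1.682] turn [ 0.029  0.019 -0.003] q6 1.07 at [535.3 132.2 161.3]
```

View pics/w3.png

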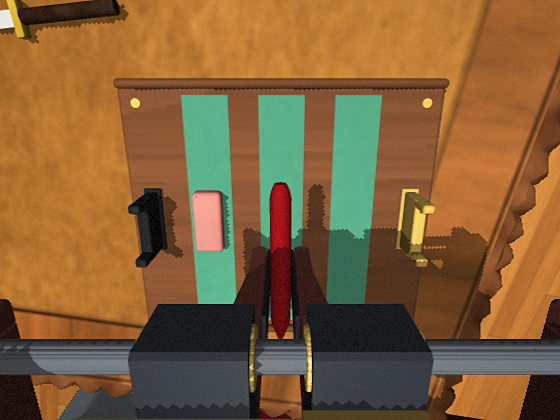

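The view shows the eraser lying straight in its lane at (207,222), measured at (502.7,170.0), and the wax held over the middle lane along (281,255). Now lower the wax.

Request:
{"api": "servo_tool", "payload": {
  "plan": [
    [[1,0.045,0.01,-0.5,0.029,0.019,0],[1,0,0,-0.5,0,0,0],[1,0,0,-0.5,0,0,0],[1,0,0,-0.17,0,0,0],[1,0,0,0,0,0,0]]
  ]
}}

```text
t: 10.7
ee_pos: [536.3, 133.0, 93.3]
orientation: [-2.937, -1.114, 0.004]
ft_force: [-0.6, -0.7, -0.0]
width: 10.3
grasp_force: 30.0
```

Request:
{"api": "servo_tool", "payload": {
  "plan": [
    [[1,0,0,0,0,0,0],[0.4,0,0,0,0,0,0],[0.4,0,0,0,0,0,0],[0.4,0,0,0,0,0,0],[0.4,0,0,0,0,0,0]]
  ]
}}

```text
t: 11.12
ee_pos: [537.7, 132.6, 95.0]
orientation: [2.938, 1.111, 0.002]
ft_force: [-1.1, -0.4, -0.3]
width: 26.4
grasp_force: 0.0
```

Request:
{"api": "servo_tool", "payload": {
  "plan": [
    [[0.4,0,0,0.3,0,0,0],[0.4,0,0,0.9,0,0,0],[0.4,0,0,0.8,0,0,0],[0.1,0,0,0,0,0,0],[0.1,0,0,0,0,0,0]]
  ]
}}

```text
t: 11.53
ee_pos: [538.7, 132.7, 177.1]
orientation: [2.938, 1.11, 0.008]
ft_force: [-0.5, -0.4, -0.8]
width: 36.2
grasp_force: 0.0
```

```bash
python3 - <<'E'
from h import *
goto(538.6,423.8,172,39.8)
E
```

```text
shift [-3.000e-03  7.278e+00 -1.280e-01] turn [-0.056  0.039 17.682] q6 1.07 at [538.7 132.7 177.1]
```

Request:
{"api": "servo_tool", "payload": {
  "plan": [
    [[0.1,0.002,0.404,0,0,0,0.98],[0.1,0.002,0.404,0,0,0,0.98],[0.1,0.002,0.404,0,0,0,0.98],[0.1,0.002,0.404,0,0,0,0.98],[0.1,0.002,0.404,0,0,0,0.98]]
  ]
}}

```text
t: 11.95
ee_pos: [537.1, 213.7, 173.4]
orientation: [-2.633, -1.714, 0.003]
ft_force: [-1.0, -0.2, -0.3]
width: 39.5
grasp_force: 0.0
```

Request:
{"api": "servo_tool", "payload": {
  "plan": [
    [[0.1,0.002,0.404,0,0,0,0.98],[0.1,0.002,0.404,0,0,0,0.98],[0.1,0.002,0.404,0,0,0,0.98],[0.1,0.002,0.404,0,0,0,0.98],[0.1,0.002,0.404,0,0,0,0.98]]
  ]
}}

```text
t: 12.37
ee_pos: [537.5, 294.5, 173.3]
orientation: [-2.209, -2.233, 0.003]
ft_force: [-0.7, 0.6, 0.1]
width: 39.8
grasp_force: 0.0
```

Request:
{"api": "servo_tool", "payload": {
  "plan": [
    [[0.1,0.002,0.404,0,0,0,0.98],[0.1,0.002,0.404,0,0,0,0.98],[0.1,0.002,0.404,0,0,0,0.98],[0.1,0.002,0.404,0,0,0,0.98],[0.1,0.002,0.404,0,0,0,0.98]]
  ]
}}

```text
t: 12.78
ee_pos: [537.9, 375.2, 173.1]
orientation: [-1.684, -2.651, 0.003]
ft_force: [0.1, 0.5, -0.4]
width: 39.4
grasp_force: 0.0
```

Request:
{"api": "servo_tool", "payload": {
  "plan": [
    [[0.1,0.002,0.404,0,0,0,0.98],[0.1,0.002,0.404,0,0,0,0.98],[0.1,0.002,0.404,0,0,0,0.98],[0.1,0,0,0,0,0,0],[0.1,0,0,0,0,0,0]]
  ]
}}

```text
t: 13.2
ee_pos: [538.2, 423.2, 173.2]
orientation: [-1.339, -2.841, 0.002]
ft_force: [-0.3, 0.2, -0.9]
width: 39.3
grasp_force: 0.0
```

```bash
python3 - <<'E'
from h import *
goto(538.6,423.8,84,39.8)
im,cam=grab("wrist","w4")
c=np.array([538.6,423.8,12]);a=np.radians(-50.2);d=np.array([np.cos(a),np.sin(a),0])
print(proj(cam,[c+69*d,c,c-69*d]).round())
im,cam=grab("top");m=masks(im)
for k,z in dict(green=8,pink=19,red=17).items():
    for b in blobs(m[k],60):print(k,len(b),b.mean(0).round(),*box(cam,b,z))
E
```

```text
shift [ 0.01   0.014 -2.23 ] turn [ 0.011 -0.017  0.056] q6 -0.04 at [538.2 423.2 173.2]
[[282. 297.]
 [282. 216.]
 [282. 120.]]
green 1069 [343. 156.] [569.6  94.4] [168.7  28.8] 41.5
green 194 [313. 151.] [566.9 143.2] [109.2  15.1] 47.2
```

View pics/w4.png

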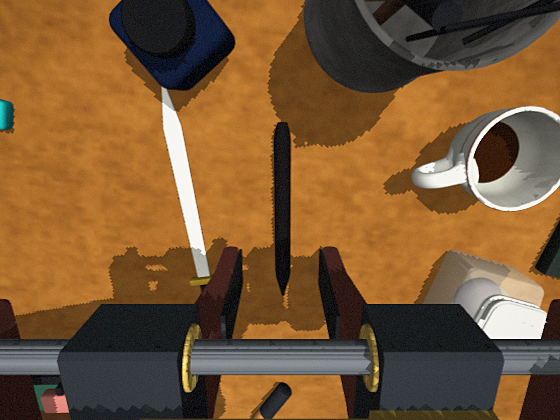

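The pen runs from (282,122) to (284,297), against (282,120) to (282,297) predicted, so the position holds. A jar stands at the right near (480,290). I'll check the body's clearance from it.

```bash
python3 - <<'E'
from h import *
p=vision.camera_params("top");Rm=R.from_rotvec(p['rvec']).as_matrix();top=(p,-Rm.T@p['tvec'],Rm.T)
o=readout.get_obs();p=vision.camera_params("wrist");T=np.eye(4);T[:3,:3]=R.from_rotvec(o['orientation']).as_matrix();T[:3,3]=o['ee_pos'];M=T@p['hand_eye'];w=(p,M[:3,3],M[:3,:3])
a=np.radians(39.8);u=np.array([np.cos(a),np.sin(a)]);v=np.array([-u[1],u[0]])
for n,cam,px in(("w",w,[[437,252],[425,303],[415,175],[305,20]]),("top",top,[[147,98],[155,113],[181,105],[142,143]])):
  for z in(0,40,70):
    q=ray(cam,px,z)-[538.6,423.8];print(n,z,np.c_[q@u,q@v].round().tolist())
E
```

```text
w 0 [[125.0, -37.0], [121.0, -84.0], [100.0, 27.0], [15.0, 132.0]]
w 40 [[105.0, -18.0], [102.0, -58.0], [84.0, 36.0], [13.0, 124.0]]
w 70 [[90.0, -4.0], [87.0, -38.0], [72.0, 42.0], [11.0, 118.0]]
top 0 [[179.0, -35.0], [141.0, -28.0], [120.0, -81.0], [107.0, 34.0]]
top 40 [[159.0, -33.0], [124.0, -26.0], [103.0, -78.0], [91.0, 33.0]]
top 70 [[145.0, -32.0], [111.0, -25.0], [91.0, -75.0], [79.0, 32.0]]
```

Request:
{"api": "servo_tool", "payload": {
  "plan": [
    [[0.1,0.105,-0.1,-0.5,0,0,0.05],[0.1,0,0,-0.5,0,0,0],[0.1,0,0,-0.5,0,0,0],[0.1,0,0,-0.2,0,0,0],[0.1,0,0,-0.2,0,0,0]]
  ]
}}

```text
t: 13.72
ee_pos: [542.8, 418.1, 97.4]
orientation: [-1.334, -2.843, 0.002]
ft_force: [0.8, -0.4, 0.6]
width: 39.2
grasp_force: 0.0
```

Request:
{"api": "servo_tool", "payload": {
  "plan": [
    [[0.1,0,0,-0.14,0,0,0],[0.1,0,0,-0.12,0,0,0],[0.1,0,0,0,0,0,0],[0.1,0,0,0,0,0,0]]
  ]
}}

```text
t: 14.05
ee_pos: [543.3, 419.5, 88.5]
orientation: [1.332, 2.845, 0.001]
ft_force: [0.8, 0.1, -0.7]
width: 39.4
grasp_force: 0.0
```

Request:
{"api": "servo_tool", "payload": {
  "plan": [
    [[0.1,0,0,-0.08,0,0,0],[1,0,0,0,0,0,0],[1,0,0,0,0,0,0],[1,0,0,0,0,0,0],[1,0,0,0,0,0,0]]
  ]
}}

```text
t: 14.47
ee_pos: [543.2, 419.5, 85.1]
orientation: [1.331, 2.845, 0.001]
ft_force: [-0.3, 0.8, -0.2]
width: 16.1
grasp_force: 0.0
```

Request:
{"api": "servo_tool", "payload": {
  "plan": [
    [[1,0,0,0,0,0,0],[1,0,0,0,0,0,0],[1,0,0,0,0,0,0]]
  ]
}}

```text
t: 14.72
ee_pos: [543.2, 419.5, 85.0]
orientation: [-1.332, -2.845, -0.001]
ft_force: [-0.5, 0.6, 0.7]
width: 12.0
grasp_force: 30.0
```

Request:
{"api": "servo_tool", "payload": {
  "plan": [
    [[1,0,0,0.3,0,0,0],[1,0,0,0.8,0,0,0],[1,0,0,0.8,0,0,0],[1,0,0,0,0,0,0],[1,0,0,0,0,0,0]]
  ]
}}

```text
t: 15.13
ee_pos: [544.3, 420.2, 164.0]
orientation: [1.331, 2.843, 0.008]
ft_force: [-0.2, 0.1, -0.5]
width: 11.8
grasp_force: 30.0
```

```bash
python3 - <<'E'
from h import *
goto(565.2,90.2,162,-48.5)
E
```

```text
shift [ 0.523 -8.25  -0.05 ] turn [ 6.0000e-03  6.7000e-02 -1.7669e+01] q6 -0.06 at [544.3 420.2 164. ]
```

Request:
{"api": "servo_tool", "payload": {
  "plan": [
    [[1,0.03,-0.457,0,0,0,-0.982],[1,0.03,-0.457,0,0,0,-0.982],[1,0.03,-0.457,0,0,0,-0.982],[1,0.03,-0.457,0,0,0,-0.982],[1,0.03,-0.457,0,0,0,-0.982]]
  ]
}}

```text
t: 15.55
ee_pos: [548.3, 326.8, 159.8]
orientation: [-1.911, -2.493, 0.003]
ft_force: [0.1, 0.7, -1.4]
width: 12.1
grasp_force: 30.0
```

Request:
{"api": "servo_tool", "payload": {
  "plan": [
    [[1,0.03,-0.457,0,0,0,-0.982],[1,0.03,-0.457,0,0,0,-0.982],[1,0.03,-0.457,0,0,0,-0.982],[1,0.03,-0.457,0,0,0,-0.982],[1,0.03,-0.457,0,0,0,-0.982]]
  ]
}}

```text
t: 15.97
ee_pos: [554.4, 235.4, 159.9]
orientation: [-2.397, -2.029, 0.003]
ft_force: [-0.6, -0.3, -0.1]
width: 11.8
grasp_force: 30.0
```

Request:
{"api": "servo_tool", "payload": {
  "plan": [
    [[1,0.03,-0.457,0,0,0,-0.982],[1,0.03,-0.457,0,0,0,-0.982],[1,0.03,-0.457,0,0,0,-0.982],[1,0.03,-0.457,0,0,0,-0.982],[1,0.03,-0.457,0,0,0,-0.982]]
  ]
}}

```text
t: 16.38
ee_pos: [560.3, 144.1, 159.9]
orientation: [-2.774, -1.474, 0.003]
ft_force: [0.5, -0.1, -0.7]
width: 11.9
grasp_force: 30.0
```

Request:
{"api": "servo_tool", "payload": {
  "plan": [
    [[1,0.03,-0.457,0,0,0,-0.982],[1,0.03,-0.457,0,0,0,-0.982],[1,0.03,-0.457,0,0,0,-0.982],[1,0,0,0,0,0,0],[1,0,0,0,0,0,0]]
  ]
}}

```text
t: 16.8
ee_pos: [564.2, 89.7, 160.2]
orientation: [-2.938, -1.112, 0.002]
ft_force: [-0.5, 0.7, -0.7]
width: 12.2
grasp_force: 30.0
```

```bash
python3 - <<'E'
from h import *
im,cam=grab("wrist","w5");m=masks(im)
for k,z in dict(green=8,pink=19,red=14).items():
    for b in blobs(m[k],150): print(k,len(b),b.mean(0).round(),*box(cam,b,z))
goto(565,90,93.8,-48.5)
E
```

```text
green 7431 [139. 186.] [503.  168.9] [168.9  29.6] 41.5
green 7265 [210. 185.] [539.2 134.1] [160.8  29.5] 41.5
green 3967 [282. 146.] [589.5 111.9] [114.9  29.4] 41.5
pink 1612 [133. 212.] [503.3 170.2] [42.3 18.6] 41.5
red 1582 [207. 205.] [535.9 132.8] [89.   9.7] 41.6
shift [ 0.018 -0.009 -1.663] turn [ 0.    -0.01  -0.007] q6 0.98 at [564.3  90.4 160.3]
```

View pics/w5.png

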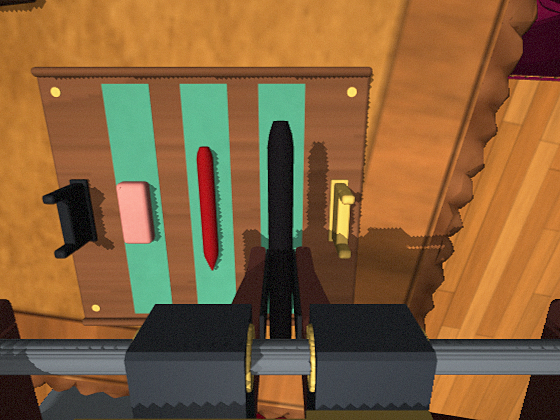

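The eraser and wax lie centred in their lanes at (133,212) and (207,205), and the pen is held over the brass lane along column 281. Lower it.

Request:
{"api": "servo_tool", "payload": {
  "plan": [
    [[1,0.018,-0.009,-0.5,0,0,0],[1,0,0,-0.5,0,0,0],[1,0,0,-0.5,0,0,0],[1,0,0,-0.17,0,0,0],[1,0,0,0,0,0,0]]
  ]
}}

```text
t: 17.27
ee_pos: [564.4, 90.9, 92.6]
orientation: [-2.936, -1.115, 0.004]
ft_force: [-0.1, 0.0, -0.3]
width: 12.4
grasp_force: 30.0
```

Request:
{"api": "servo_tool", "payload": {
  "plan": [
    [[1,0,0,0,0,0,0],[0.4,0,0,0,0,0,0],[0.4,0,0,0,0,0,0],[0.4,0,0,0,0,0,0],[0.4,0,0,0,0,0,0]]
  ]
}}

```text
t: 17.68
ee_pos: [565.6, 90.1, 94.5]
orientation: [2.938, 1.112, 0.002]
ft_force: [-0.1, -0.7, -0.1]
width: 26.7
grasp_force: 0.0
```

Request:
{"api": "servo_tool", "payload": {
  "plan": [
    [[0.4,0,0,0.3,0,0,0],[0.4,0,0,0.9,0,0,0],[0.4,0,0,0.9,0,0,0],[0.1,0,0,0.7,0,0,0],[0.1,0,0,0,0,0,0]]
  ]
}}

```text
t: 18.1
ee_pos: [568.4, 90.3, 212.8]
orientation: [2.936, 1.111, 0.016]
ft_force: [1.5, 0.4, 0.8]
width: 36.2
grasp_force: 0.0
```

```bash
python3 - <<'E'
from h import *
goto(515,347,205,46.9)
E
```

```text
shift [-1.336  6.417 -0.194] turn [  0.076   0.11  -16.911] q6 0.98 at [568.4  90.3 212.8]
```

Request:
{"api": "servo_tool", "payload": {
  "plan": [
    [[0.1,-0.05,0.31,0,0,0,0.95],[0.1,-0.05,0.31,0,0,0,0.95],[0.1,-0.05,0.31,0,0,0,0.95],[0.1,-0.05,0.31,0,0,0,0.95],[0.1,-0.05,0.31,0,0,0,0.95]]
  ]
}}

```text
t: 18.52
ee_pos: [555.2, 152.4, 206.5]
orientation: [2.643, 1.698, 0.001]
ft_force: [0.7, 1.0, -0.5]
width: 39.4
grasp_force: 0.0
```

Request:
{"api": "servo_tool", "payload": {
  "plan": [
    [[0.1,-0.05,0.31,0,0,0,0.95],[0.1,-0.05,0.31,0,0,0,0.95],[0.1,-0.05,0.31,0,0,0,0.95],[0.1,-0.05,0.31,0,0,0,0.95],[0.1,-0.05,0.31,0,0,0,0.95]]
  ]
}}

```text
t: 18.93
ee_pos: [545.1, 214.4, 206.4]
orientation: [2.237, 2.206, 0.001]
ft_force: [0.5, 1.1, -0.2]
width: 39.7
grasp_force: 0.0
```

Request:
{"api": "servo_tool", "payload": {
  "plan": [
    [[0.1,-0.05,0.31,0,0,0,0.95],[0.1,-0.05,0.31,0,0,0,0.95],[0.1,-0.05,0.31,0,0,0,0.95],[0.1,-0.05,0.31,0,0,0,0.95],[0.1,-0.05,0.31,0,0,0,0.95]]
  ]
}}

```text
t: 19.35
ee_pos: [535.1, 276.4, 206.4]
orientation: [-1.735, -2.619, -0.0]
ft_force: [0.3, -0.2, 0.5]
width: 39.5
grasp_force: 0.0
```

Request:
{"api": "servo_tool", "payload": {
  "plan": [
    [[0.1,-0.05,0.31,0,0,0,0.95],[0.1,-0.05,0.31,0,0,0,0.95],[0.1,-0.05,0.31,0,0,0,0.95],[0.1,-0.05,0.31,0,0,0,0.95],[0.1,-0.05,0.31,0,0,0,0.95]]
  ]
}}

```text
t: 19.77
ee_pos: [525.1, 338.4, 206.4]
orientation: [-1.159, -2.92, -0.0]
ft_force: [-0.0, 0.2, -0.6]
width: 39.6
grasp_force: 0.0
```

Request:
{"api": "servo_tool", "payload": {
  "plan": [
    [[0.1,0,0,0,0,0,0],[0.1,0,0,0,0,0,0]]
  ]
}}

```text
t: 19.93
ee_pos: [525.2, 338.1, 206.2]
orientation: [-1.167, -2.917, -0.0]
ft_force: [0.0, 0.1, 0.4]
width: 39.3
grasp_force: 0.0
```

```bash
python3 - <<'E'
from h import *
goto(527,338,85,46.9)
im,cam=grab("wrist","w6");m=masks(im)
for b in blobs(m['steel'],400): print(len(b),b.mean(0).round(),*box(cam,b,4))
im,cam=grab("top","t6");m=masks(im)
roi=np.zeros(im.shape[:2],bool);roi[100:275,240:400]=1
for k,z in dict(green=8,pink=19,red=17,black=20).items():
    for b in blobs(m[k]&roi,60):print(k,len(b),b.mean(0).round(),*box(cam,b,z))
E
```

```text
shift [ 4.60e-02 -2.00e-03 -3.03e+00] turn [-0.002 -0.     0.102] q6 -0.26 at [525.2 338.1 206.2]
2695 [282. 102.] [469.5 391.6] [148.4  12.8] -43.8
839 [536. 112.] [611.5 533.3] [39.6 17.5] 58.4
631 [538. 241.] [709.8 476.2] [36.4 20.9] -76.6
902 [549. 268.] [737.8 469.1] [61.2 25. ] -29.9
1056 [277. 363.] [648.  218.7] [177.3   9.8] 46.0
green 109 [322. 129.] [618.6 133.6] [43.4 21.6] 43.5
black 60 [293. 114.] [656.  200.7] [73.6  4.5] 32.8
```

View pics/w6.png

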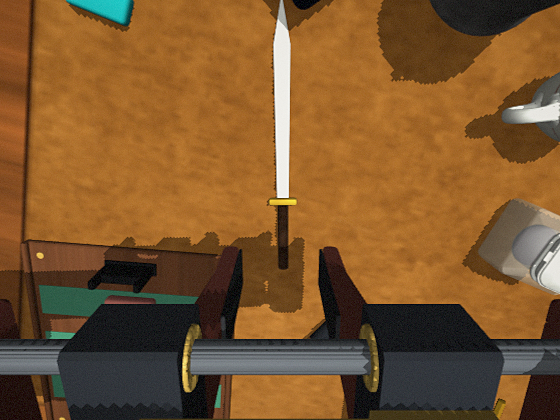

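View pics/t6.png

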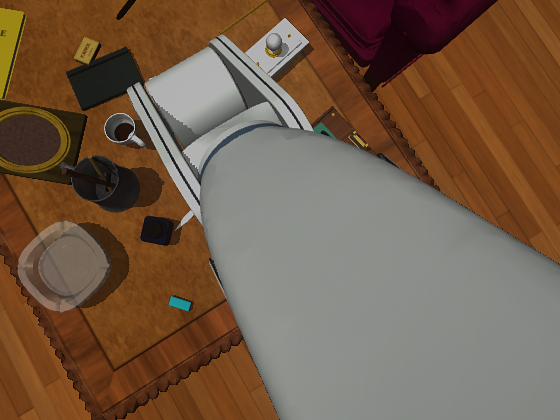

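The wrist view shows the guard at (283,202), the handle end at (284,268) and the blade along column 283. In the top view the arm hides the tray.

```bash
python3 - <<'E'
from h import *
im=cv2.imread("pics/w6.png")[:,:,::-1]
o=readout.get_obs();p=vision.camera_params("wrist");T=np.eye(4);T[:3,:3]=R.from_rotvec(o['orientation']).as_matrix();T[:3,3]=o['ee_pos'];M=T@p['hand_eye'];w=(p,M[:3,3],M[:3,:3])
h=cv2.cvtColor(np.ascontiguousarray(im),cv2.COLOR_RGB2HSV).astype(int)
g=(h[...,0]>20)&(h[...,0]<32)&(h[...,1]>150)&(h[...,2]>150);r=np.zeros_like(g);r[190:212,260:305]=1
b=np.concatenate(blobs(g&r,20));print(len(b),b.min(0),b.max(0));print('guard',box(w,b,7),ray(w,[b.mean(0)],7))
q=ray(w,[[282.5,199],[282.5,28],[284,268]],5);print(q)
st=max(blobs(masks(im)['steel'],400),key=len) if 0 else [x for x in blobs(masks(im)['steel'],400) if abs(x.mean(0)[0]-282)<4 and x.mean(0)[1]<200][0]
P=ray(w,st,4);d=cv2.fitLine(P.astype(np.float32),2,0,.01,.01).ravel();print('blade',np.degrees(np.arctan2(d[1],d[0])),d)
E
```

```text
163 [269 199] [296 204]
guard (array([526.4, 338.4]), array([23. ,  4.4]), 46.4) [[526.45985284 338.42943344]]
[[525.23404823 339.5226783 ]
 [429.94443449 430.01216236]
 [573.60074147 295.4755566 ]]
blade -43.15901 [  0.72945815  -0.68402547 468.60696    392.3807    ]
```

Request:
{"api": "servo_tool", "payload": {
  "plan": [
    [[0.1,0.03,0.008,-0.7,0,0,0.06],[0.1,0,0,-0.7,0,0,0],[0.1,0,0,-0.7,0,0,0],[0.1,0,0,-0.4,0,0,0],[0.1,0,0,0,0,0,0]]
  ]
}}

```text
t: 20.45
ee_pos: [524.9, 336.2, 102.5]
orientation: [-1.159, -2.916, 0.008]
ft_force: [-0.6, -0.4, -0.3]
width: 39.4
grasp_force: 0.0
```

```bash
python3 - <<'E'
from h import *
goto(526.4,338.4,83,46.7)
E
```

```text
shift [ 0.038  0.056 -0.487] turn [ 0.036 -0.064  0.015] q6 -0.26 at [524.9 336.2 102.5]
```

Request:
{"api": "servo_tool", "payload": {
  "plan": [
    [[0.1,0,0,-0.3,0,0,0],[0.1,0,0,-0.25,0,0,0],[0.1,0,0,0,0,0,0],[0.1,0,0,0,0,0,0],[0.1,0,0,0,0,0,0]]
  ]
}}

```text
t: 20.87
ee_pos: [527.1, 338.5, 84.8]
orientation: [1.157, 2.92, 0.002]
ft_force: [0.3, 0.5, -0.4]
width: 39.5
grasp_force: 0.0
```

Request:
{"api": "servo_tool", "payload": {
  "plan": [
    [[0.1,0,0,-0.04,0,0,0],[1,0,0,0,0,0,0],[1,0,0,0,0,0,0],[1,0,0,0,0,0,0],[1,0,0,0,0,0,0]]
  ]
}}

```text
t: 21.28
ee_pos: [526.8, 338.4, 82.8]
orientation: [1.157, 2.92, 0.001]
ft_force: [-0.1, -0.3, 1.2]
width: 22.6
grasp_force: 30.0
```

Request:
{"api": "servo_tool", "payload": {
  "plan": [
    [[1,0,0,0,0,0,0],[1,0,0,0,0,0,0],[1,0,0,0.2,0,0,0],[1,0,0,0.3,0,0,0],[1,0,0,0.3,0,0,0]]
  ]
}}

```text
t: 21.7
ee_pos: [526.5, 338.1, 115.2]
orientation: [-1.157, -2.92, 0.0]
ft_force: [-0.3, -0.3, -0.9]
width: 22.5
grasp_force: 30.0
```

Request:
{"api": "servo_tool", "payload": {
  "plan": [
    [[1,0,0,0.5,0,0,0],[1,0,0,0.5,0,0,0],[1,0,0,0.5,0,0,0],[1,0,0,0,0,0,0],[1,0,0,0,0,0,0]]
  ]
}}

```text
t: 22.12
ee_pos: [527.3, 338.7, 176.5]
orientation: [1.157, 2.919, 0.005]
ft_force: [0.2, 0.1, -0.8]
width: 22.7
grasp_force: 30.0
```

```bash
python3 - <<'E'
from h import *
goto(568.3,96,180,41.5)
grab("wrist","w7")
E
```

```text
shift [ 1.024 -6.068  0.088] turn [-0.025  0.037 -1.053] q6 -0.26 at [527.3 338.7 176.5]
```

View pics/w7.png

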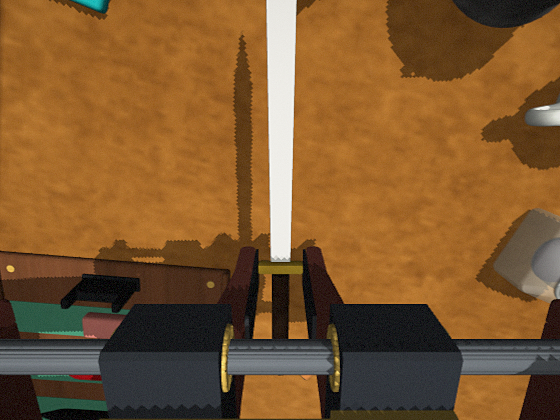

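The opener is held at the guard (280,267), with its blade along column 281 leaving the picture at the top. I'll check whether it hangs level.

```bash
python3 - <<'E'
from h import *
o=readout.get_obs();p=vision.camera_params("wrist");T=np.eye(4);T[:3,:3]=R.from_rotvec(o['orientation']).as_matrix();T[:3,3]=o['ee_pos'];M=T@p['hand_eye'];w=(p,M[:3,3],M[:3,:3])
im=cv2.imread("pics/w7.png");mk=masks(im[:,:,::-1])['steel']
for r in(5,80,160,240):
    c=np.flatnonzero(mk[r,230:330]);print(r,len(c),c.mean()+230)
X=R.from_rotvec(o['orientation']).as_matrix()[:,0];Y=R.from_rotvec(o['orientation']).as_matrix()[:,1]
for pitch in(-10,0,10):
    d=X*np.cos(np.radians(pitch))+np.array([0,0,1])*np.sin(np.radians(pitch))
    for s in(5,40,80,110):
        q=np.array([*o['ee_pos'][:2],o['ee_pos'][2]-82.8+5])+d*s
        e=proj(w,[q-6*Y,q+6*Y]);print(pitch,s,e.mean(0).round(),abs(e[0,0]-e[1,0]).round(1))
E
```

```text
5 31 281.0
80 27 281.0
160 24 280.5
240 20 280.5
-10 5 [281. 260.] 23.4
-10 40 [281. 191.] 24.0
-10 80 [281. 109.] 24.8
-10 110 [281.  44.] 25.4
0 5 [281. 260.] 23.5
0 40 [281. 194.] 25.0
0 80 [281. 107.] 27.0
0 110 [281.  32.] 28.7
10 5 [281. 261.] 23.6
10 40 [281. 199.] 26.0
10 80 [281. 111.] 29.5
10 110 [282.  28.] 32.7
```

Request:
{"api": "servo_tool", "payload": {
  "plan": [
    [[1,0.065,-0.379,0,0,0,-0.066],[1,0.065,-0.379,0,0,0,-0.066],[1,0.065,-0.379,0,0,0,-0.066],[1,0.065,-0.379,0,0,0,-0.066],[1,0.065,-0.379,0,0,0,-0.066]]
  ]
}}

```text
t: 22.58
ee_pos: [539.7, 260.2, 173.9]
orientation: [-1.201, -2.902, 0.001]
ft_force: [-0.0, -0.3, 0.1]
width: 22.5
grasp_force: 30.0
```

Request:
{"api": "servo_tool", "payload": {
  "plan": [
    [[1,0.065,-0.379,0,0,0,-0.066],[1,0.065,-0.379,0,0,0,-0.066],[1,0.065,-0.379,0,0,0,-0.066],[1,0.065,-0.379,0,0,0,-0.066],[1,0.065,-0.379,0,0,0,-0.066]]
  ]
}}

```text
t: 23.0
ee_pos: [552.8, 184.7, 174.4]
orientation: [-1.243, -2.885, -0.0]
ft_force: [-0.0, -0.3, -1.1]
width: 22.5
grasp_force: 30.0
```

Request:
{"api": "servo_tool", "payload": {
  "plan": [
    [[1,0.065,-0.379,0,0,0,-0.066],[1,0.065,-0.379,0,0,0,-0.066],[1,0.065,-0.379,0,0,0,-0.066],[1,0.065,-0.379,0,0,0,-0.066],[1,0.065,-0.379,0,0,0,-0.066]]
  ]
}}

```text
t: 23.42
ee_pos: [565.7, 108.9, 174.5]
orientation: [-1.284, -2.867, -0.001]
ft_force: [0.5, 0.3, -1.7]
width: 22.6
grasp_force: 30.0
```

Request:
{"api": "servo_tool", "payload": {
  "plan": [
    [[1,0.065,-0.379,0,0,0,-0.066],[1,0,0,0,0,0,0],[1,0,0,0,0,0,0],[1,0,0,0,0,0,0]]
  ]
}}

```text
t: 23.75
ee_pos: [568.2, 95.4, 174.4]
orientation: [-1.292, -2.863, -0.001]
ft_force: [0.3, -0.5, 0.1]
width: 22.5
grasp_force: 30.0
```

```bash
python3 - <<'E'
from h import *
goto(568.3,96,117,41.5)
im,cam=grab("wrist","w8");m=masks(im)
for k,z in dict(green=8,pink=19,red=17,black=20).items():
    for b in blobs(m[k],200):print(k,len(b),b.mean(0).round(),*box(cam,b,z))
E
```

```text
shift [ 0.004  0.015 -1.436] turn [-0.006 -0.001  0.014] q6 -0.58 at [568.2  95.4 174.4]
green 4597 [204.  75.] [467.5 137.6] [75.3 29. ] 41.5
green 4587 [357.  75.] [538.4 200.3] [75. 29.] 41.5
green 3620 [209. 150.] [501.  100.1] [75.8 28.6] 41.5
green 3486 [352. 150.] [571.3 162.3] [76.  28.6] 41.5
green 2523 [212. 215.] [534.2  62.7] [76. 29.] 41.4
green 2419 [348. 215.] [604.2 124.5] [76.8 29. ] 41.4
pink 202 [264.  72.] [493.9 162.7] [18.2  4.6] -45.5
pink 585 [304.  72.] [513.5 180. ] [18.  12.2] -48.5
red 549 [245. 150.] [515.5 115. ] [33.9  9.6] 41.5
red 715 [318. 150.] [555.2 150. ] [36.1  9.6] 41.5
black 373 [255.  10.] [466.8 186. ] [12.7 10.3] 41.5
black 325 [306.   9.] [490.5 207. ] [12.1 10.3] 41.5
black 496 [543.  91.] [639.5 274.5] [30.6 11.2] -83.2
black 1120 [233. 218.] [539.2  70.4] [59.5 11.5] 41.4
black 1201 [331. 218.] [595.5 120.6] [58.3 12.3] 41.4
black 18394 [275. 335.] [637.5  15.6] [457.2 164. ] 41.4
black 1614 [ 18. 398.] [ 503.6 -181. ] [48.6 36.8] -48.6
black 1395 [542. 399.] [849.4 124.7] [49.7 36.1] -48.6
```

View pics/w8.png

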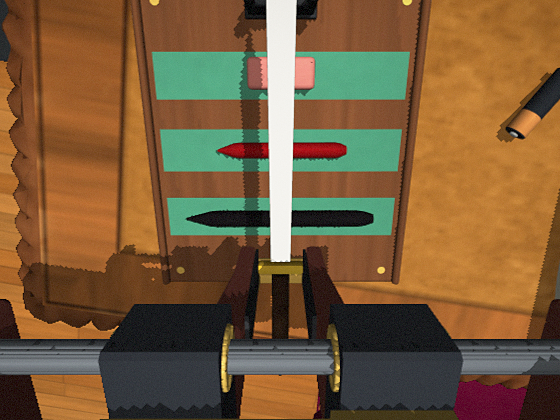

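The pen (186–374 in a lane at 168–392), the wax and the eraser all lie centred, and the blade runs down the middle between the black prongs at columns 255 and 306. Lower the opener.

Request:
{"api": "servo_tool", "payload": {
  "plan": [
    [[1,0.004,0.01,-0.4,0,0,0],[1,0,0,-0.4,0,0,0],[1,0,0,-0.3,0,0,0],[1,0,0,-0.2,0,0,0],[1,0,0,-0.1,0,0,0]]
  ]
}}

```text
t: 24.22
ee_pos: [567.8, 96.5, 117.2]
orientation: [-1.289, -2.863, 0.001]
ft_force: [0.0, -0.5, -0.1]
width: 22.8
grasp_force: 30.0
```

Request:
{"api": "servo_tool", "payload": {
  "plan": [
    [[1,0,0,-0.05,0,0,0],[1,0,0,0,0,0,0],[1,0,0,0,0,0,0]]
  ]
}}

```text
t: 24.47
ee_pos: [568.7, 96.2, 116.9]
orientation: [1.29, 2.864, 0.001]
ft_force: [0.4, 0.3, 0.1]
width: 22.5
grasp_force: 30.0
```

Request:
{"api": "servo_tool", "payload": {
  "plan": [
    [[1,0,0,-0.04,0,0,0],[1,0,0,0,0,0,0],[0.1,0,0,0,0,0,0],[0.1,0,0,0,0,0,0],[0.1,0,0,0,0,0,0]]
  ]
}}

```text
t: 24.88
ee_pos: [568.6, 96.1, 115.1]
orientation: [1.291, 2.864, 0.001]
ft_force: [0.1, 1.7, -0.1]
width: 38.1
grasp_force: 0.0
```

Request:
{"api": "servo_tool", "payload": {
  "plan": [
    [[0.1,0,0,0,0,0,0],[0.1,0,0,0,0,0,0],[0.1,0,0,0.3,0,0,0],[0.1,0,0,0.9,0,0,0],[0.1,0,0,0.9,0,0,0]]
  ]
}}

```text
t: 25.3
ee_pos: [567.3, 96.0, 199.1]
orientation: [-1.289, -2.861, 0.003]
ft_force: [0.6, 0.3, 0.4]
width: 39.7
grasp_force: 0.0
```

Request:
{"api": "servo_tool", "payload": {
  "plan": [
    [[0.1,-0.5,0.5,0.9,0,0,0],[0.1,-0.5,0.9,0.5,0,0,0],[0.1,-0.5,0.9,0.3,0,0,0],[0.1,-0.5,0.9,0,0,0,0],[0.1,-0.5,0.9,0,0,0,0]]
  ]
}}

```text
t: 25.72
ee_pos: [472.0, 255.4, 263.8]
orientation: [1.291, 2.862, 0.005]
ft_force: [0.3, 0.6, -0.1]
width: 39.4
grasp_force: 0.0
```

Request:
{"api": "servo_tool", "payload": {
  "plan": [
    [[0.1,-0.5,0.9,0,0,0,0],[0.1,-0.5,0.9,0,0,0,0],[0.1,-0.5,0.9,0,0,0,0],[0.1,0,0,0,0,0,0],[0.1,0,0,0,0,0,0]]
  ]
}}

```text
t: 26.13
ee_pos: [411.4, 363.7, 262.3]
orientation: [1.285, 2.867, 0.002]
ft_force: [0.2, -0.8, -0.3]
width: 39.3
grasp_force: 0.0
```

```bash
python3 - <<'E'
from h import *
im,cam=grab("top");cv2.imwrite("pics/t9.png",cv2.resize(im[90:260,230:420],None,fx=3,fy=3,interpolation=cv2.INTER_CUBIC)[:,:,::-1]);m=masks(im)
roi=np.zeros(im.shape[:2],bool);roi[90:260,230:420]=1
for b in blobs(m['steel']&roi,60):print(len(b),b.mean(0).round(),*box(cam,b,36))
E
```

```text
370 [317. 177.] [516.2 156.2] [150.4  12. ] -48.0
1112 [269. 218.] [438.7 254.1] [240.3  22.7] 41.6
1881 [251. 233.] [425.  265.7] [145.6 126.6] 0.3
```

View pics/t9.png

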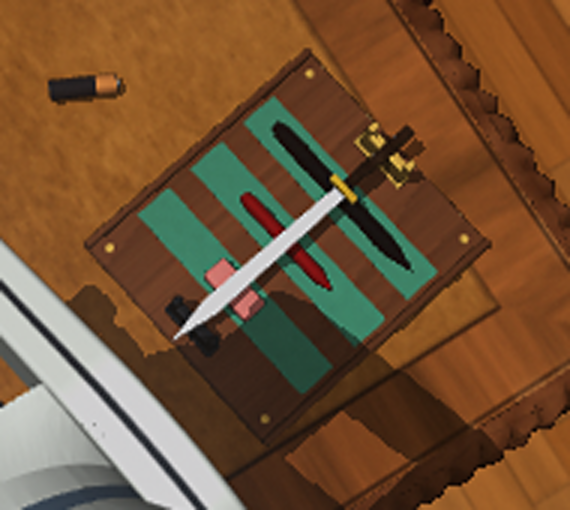

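The opener rests in both forks, its blade centre within about 1.5 mm of where it should be. The three things lie centred in their lanes and the battery has not moved. Handing in.

```bash
python3 -c "
from workcell import close_job
print(close_job())"
```

```text
the job is handed in; nothing more can be done
None
```

The job is handed in: the pen, wax and eraser lie centred in their lanes in order of length from the brass fork to the black, and the letter opener, placed last, rests centred in both forks.

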